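# Stack the empty tote on the loaded one, turned so it does not nest

## Task

Two stack-and-nest totes stand side by side, half under the wire shelf at the back of the bench. Take out the empty one, turn it end for end so that it stands on the stacking ledges of the loaded one instead of nesting down onto its terminals, and stack it squarely on the loaded tote where that stands. Lower it gently without dropping it, keep it off the terminals, do not shift the loaded tote and leave everything else on the bench alone.

Things in the scene. Friction and masses are not known exactly. Their poses are not given: they have to be found in the camera images.
- empty_tote: The empty grey stack-nest tote to move: 0.19-0.29 kg, 210 (own x) x 140 (own y) x 80 mm high, open top. Origin: centre of its underside, z up; own x runs from the RED end (-x) to the grey end (+x). Starts on the bench, red end towards the robot like the loaded tote, far half under the shelf. Below its rim bands the tub tapers to an underside of 172 x 115 mm. Side rims are 5 mm thick.
- empty_red_end (a point): Middle of the top face of the red end band (own x -100 mm, 80 mm above the underside). Each end has an upright band across the full 140 mm width, 10 mm thick (95 to 105 mm from the tote's centre), 32 mm high (z 48 to 80): pinch it from above at mid-width. Inside, a shoulder stops fingertips about 30 mm below the rim; outside is free. Held by one end the tote may sag a degree or two.
- empty_grey_end (a point): Middle of the top face of the grey end band of the empty tote (own x +100 mm, 80 mm above its underside); same band as at the red end. At the start it is under the shelf, out of a gripper's reach from above.
- loaded_tote: A tote of the same make, about 2.7 kg, on the bench in the other bay, red end towards the robot, far half under the shelf; it holds a terminal block. Origin: centre of its underside; own x from its red end (-x) to its grey end (+x). Which tote stands left and which right varies.
- loaded_red_end (a point): Middle of the top face of the loaded tote's red end band (own x -100 mm, 80 mm up), towards the robot. Red end over red end: the upper tote's grooves take the pillars and it sinks and nests. Red over grey: its floor stands on the four ledges, its underside 71 mm above the lower tote's underside, with about 9 mm play either way lengthwise and 7 mm sideways inside the lower rim.
- loaded_grey_end (a point): Middle of the top face of the grey end band of the loaded tote (own x = +100 mm, 80 mm up), under the shelf.
- terminals: The terminal block fixed in the loaded tote: dark body 150 by 56 mm with binding posts, top about 56 mm above the tote's underside, so 15 mm below the ledges. It must not be borne on.
- riser: The fixed wire shelf: 980 mm wide (y), 280 mm deep (x), underside 230 mm and top 244 mm above the bench; origin on the bench under its middle; four black posts 25 mm thick at own x +-130, y +-475 mm. Between the posts stand only the totes and a decade box at the back in the middle. The bench before the shelf, between the two totes, is clear: room to set a tote down sideways.
- shelf_edge (a point): Middle of the shelf's front edge, at the height of its underside (230 mm). The shelf overhangs about the far half of both totes: from above a gripper reaches only their near ends. On top it carries only a resistance box at the back in the middle and two small tins at the back corners, up to 335 mm above the bench.
- decade_box: Bystander under the back of the shelf in the middle: dark box with binding posts, 100 by 140 mm, 80 mm high; origin under the centre.
- meter: Bystander, right: yellow hand-held multimeter 160 by 78 mm, 45 mm high; origin under the centre.
- spares_jar: Bystander, right: jar of diameter 60 mm, 75 mm high; origin under the centre.
- screwdriver: Bystander, left: screwdriver about 190 mm long lying on the bench; origin under its middle.
- loaded_ledge (a point): Top of one of the loaded tote's four stacking ledges, 71 mm above its underside (9 mm below its rim). Both totes have them: 20 mm wide tops of hollow pillars inside the long sides at own x +64 and -40 mm, reaching 28 mm in from the outer side face. Under each pillar the tub has an open groove that a like pillar can enter.

How it is judged:
At the end, for the whole second after the job is handed in: The empty tote rests, released, on the loaded tote's ledges: undersides 67 to 75.5 mm apart, level within 0.03 rad, square within 0.15 rad, centres within 15 mm, red end over the loaded tote's grey end. The loaded tote stands upright within 30 mm of its start (z of empty_tote in the frame of loaded_tote between 0.067 and 0.0755 m and horizontal distance between empty_tote and loaded_tote below 0.015 m and x of empty_red_end in the frame of loaded_tote above 0.08 m and angle between the z axis of empty_tote and the z axis of loaded_tote, either way round below 0.03 rad and angle between the x axis of empty_tote and the x axis of loaded_tote, either way round below 0.15 rad and angle between loaded_tote's own z axis and vertical below 0.03 rad and distance of loaded_tote from where it was at the start of the episode below 0.03 m and contact force between empty_tote and loaded_tote above 0.5 N and linear speed of empty_tote below 0.02 m/s); the robot touches nothing.
It fails at once if The empty tote bears on the terminals in the loaded tote (contact force between empty_tote and terminals above 1 N).
It fails at once if The empty tote is dropped (falls freely faster than 0.4 m/s) (contact force between empty_tote and the fingers below 0.05 N and linear speed of empty_tote above 0.4 m/s).
It fails at once if The empty tote is pressed or banged onto the loaded tote with more than 60 N (contact force between empty_tote and loaded_tote above 60 N).
It fails at once if Another thing on the bench is moved by more than 30 mm (distance of any of decade_box, meter, spares_jar, screwdriver from where it was at the start of the episode above 0.03 m).
It also fails if it takes over 58 s, if anything falls off the work surface, if the arm or the gripper's body presses on something with over 40 N, if the wrist force passes 120 N, or if a joint passes its speed limit or range.

## Robot

A 6-joint arm with a two-finger parallel gripper is mounted at the origin on the work surface. World frame = base frame: x ahead of the robot, y to its left, z up, the work surface at z = 0. Lengths are in m, angles in rad, forces in N, time in s.
With the tool pointing down it reaches from about 0.35 to 0.85 m from the base axis. Payload 8.1 kg.
Tool frame: the origin (TCP) lies between the finger pads; the fingertips stand nose_length ahead of it and the grasp point (between the pads) lies 2 mm behind it (nose_length is the distance from the TCP to the fingertips, in m); z points along the fingers, x is the direction in which the jaws open and shut, and the axes are right-handed (so a half turn about z gives the same grasp; the last joint's range is limited). The gripper opens to 93 mm and grips with 3 to 60 N. Pads are 15 mm wide; open, the fingers measure 128 mm over their backs; the gripper's body (75 mm by 188 mm) begins 65 mm behind the grasp point.
Start: joints at [1.178, 0.13, 1.488, -0, 1.523, -0.085], TCP at [0.182, 0.572, 0.236] pointing down, gripper open.
Joint ranges: [-2.96, 2.96], [-0.89, 2.26], [0.02, 2.5], [-1.34, 4.48], [0, 2.73], [-2.66, 2.66]. Speed limits (rad/s): [2.39, 2.39, 2.79, 3.14, 3.14, 3.14].

## Interface

Orientations are given as a rotation vector (axis times angle).
In Python, from plant import * gives the robot as it stands.
- The arm moves only by the tool carry_out, never from a script. Its argument "steps" is a list of rows, each an object with "xyz": the shift along the world's x, y, z in cm, a list of three; "rot": the turn, a rotation vector about the world's x, y, z in degrees, a list of three. In form: [{"xyz": [tx, ty, tz], "rot": [rx, ry, rz]}, ...]. A call has 1 to 10 rows; each row is the pose to reach, as a shift and turn from the pose commanded when the call began; what a row does not reach only later rows make up. A row lasts 1/10 s, in which the tool goes at most 50 mm and 8.59 degrees, less where a joint would pass 70% of its speed; a pose out of reach is approached as far as the arm can. A call with a gripper value outside its range is refused whole. "grip" is the opening, from 0 (shut) to 1 (fully open), set as the call begins (left out, the last holds). The fingers move at their own pace and stop on an object; "force" is the grip in N (left out, the last holds). Time passes only in rows, so rows that repeat a pose let the fingers close. It gives the time, the measured TCP pose, the force and the opening at its end, in the units of the state.
- read_state(): the state, without advancing time (a new reading comes with each control period).
- read_camera(name): name is "scene" or "top" or "wrist"; returns the picture (480x640x3 uint8, red, green, blue); there is no depth.
- calibration(name): a dict with "fov_y" (degrees; the focal length in pixels is half the picture's height over the tangent of half this angle, whatever the lens; pixels are square), "cx", "cy" (the principal point, pixels), "dist_coeffs" ([k1, k2, p1, p2, k3] as OpenCV has them; the pictures are not rectified), "xyz" and "attitude" of the camera in the world. Camera axes: x right, y down, z forward; pixel columns grow to the right and rows downward; lengths in m; the calibration is good to about 2 mm. A picture is of the moment at which its call begins: read the wrist's pose just before it. calibration takes no time and is no camera call; for the wrist camera it gives the pose at the moment of the call.
- close_job(): hands the job in, once; it reports no verdict.
The state is a dict: "t": time; "q": joint angles; "dq": joint speeds; "joint_torque": joint torques, N m; "tool_pos": TCP position; "orientation": TCP orientation; "force": force on the tool from outside, world axes, zero at the start; "wrist_torque": the same for the moment, N m; "opening": finger opening in m.
Only numpy, scipy, OpenCV 4.12 (cv2) and the standard library are available. Lean on these libraries where they do the work, as an engineer would, in place of code of your own. Each camera call takes 0.05 s, during which the arm holds its last target.

## Working session

There is one attempt and no reset: what is moved stays moved. The work goes in short steps, Python scripts to look and compute and a tool call to move; the robot and the scene stay as the last step left them, time stands still between calls to the robot, and variables do not carry over. Pictures are saved under pics/ and viewed, and the job is handed in when it is done.

Besides the shell and the picture viewer there is one more tool, called by a JSON object that holds its "api" and its "payload". carry_out: Moves the arm, as the interface text tells. Its arguments: {"type":"object","properties":{"steps":{"type":"array","items":{"type":"object","properties":{"xyz":{"type":"array","items":{"type":"number"}},"rot":{"type":"array","items":{"type":"number"}}}}},"grip":{"type":"number"},"force":{"type":"number"}},"required":["steps"]}

```bash
ls; mkdir -p pics
cat > h.py <<'E'
import numpy as np,cv2
from scipy.spatial.transform import Rotation as R
from plant import *
def K(c):
    f=240/np.tan(np.radians(c['fov_y'])/2)
    return np.array([[f,0,c['cx']],[0,f,c['cy']],[0,0,1]])
def Rm(a):
    a=np.array(a,float)
    return a if a.shape==(3,3) else (R.from_rotvec(a) if a.size==3 else R.from_quat(a)).as_matrix()
def ray(c,u,v):
    n=cv2.undistortPoints(np.array([[[u,v]]],float),K(c),np.array(c['dist_coeffs'],float))[0,0]
    return np.array(c['xyz']),Rm(c['attitude'])@np.array([n[0],n[1],1])
def at(c,u,v,z):
    o,d=ray(c,u,v); return o+d*(z-o[2])/d[2]
def proj(c,p):
    r=Rm(c['attitude']); rv=R.from_matrix(r.T).as_rotvec(); t=-r.T@np.array(c['xyz'])
    return cv2.projectPoints(np.array(p,float).reshape(-1,1,3),rv,t,K(c),np.array(c['dist_coeffs'],float))[0][:,0]
E
python3 - <<'E'
from h import *
print(read_state())
for n in ['scene','top','wrist']:
    print(n,calibration(n)); cv2.imwrite(f'pics/{n}0.png',read_camera(n)[:,:,::-1])
try: print(nose_length)
except Exception as e: print(e)
import plant; print([x for x in dir(plant) if x[0]!='_'])
E
```

```text
pics
{'t': 0.0, 'q': array([ 1.17760501e+00,  1.31146241e-01,  1.48926280e+00, -1.73272968e-05,
        1.52302200e+00, -8.53498714e-02]), 'dq': array([-7.12306978e-04,  5.13705645e-04,  1.20913417e-03, -4.87966190e-06,
        3.29982164e-04, -7.53389610e-05]), 'joint_torque': array([ 3.22565238e-04, -5.59838498e+01, -4.91771185e+01,  7.68635818e-02,
        3.55699821e-02, -1.70214980e-04]), 'tool_pos': array([0.1815493 , 0.57130627, 0.2346054 ]), 'orientation': array([ 2.53497180e+00,  1.85402940e+00, -2.45280805e-03]), 'force': array([-0.76600689,  0.40461226, -0.88253031]), 'wrist_torque': array([ 0.04412195,  0.01456608, -0.00914684]), 'opening': 0.0928497136504703}
scene {'fov_y': 50.67729192275531, 'cx': 322.2321970278628, 'cy': 234.97290838344148, 'dist_coeffs': array([0.03414473, 0.        , 0.        , 0.        , 0.        ]), 'xyz': array([0.42289433, 0.38646755, 1.55518919]), 'attitude': array([-0.43317286,  3.02914478, -0.49934295])}
top {'fov_y': 46.388904943874216, 'cx': 319.92948772491246, 'cy': 231.97214797280574, 'dist_coeffs': array([0.05898396, 0.        , 0.        , 0.        , 0.        ]), 'xyz': array([ 0.44258682, -0.06912128,  2.09132352]), 'attitude': array([-2.15349095,  2.21184316, -0.05083486])}
wrist {'fov_y': 58.4681870270934, 'cx': 321.7959044204917, 'cy': 240.44185573723328, 'dist_coeffs': array([0.02540599, 0.        , 0.        , 0.        , 0.        ]), 'xyz': array([0.11872219, 0.59066578, 0.38282709]), 'attitude': array([2.37254028, 1.73655502, 0.20840243])}
0.017
['IKError', 'calibration', 'close_job', 'nose_length', 'read_camera', 'read_state']
```

View pics/scene0.png

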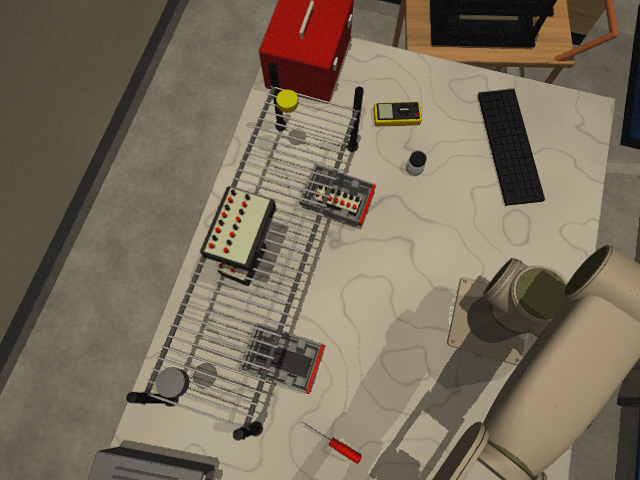

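View pics/top0.png

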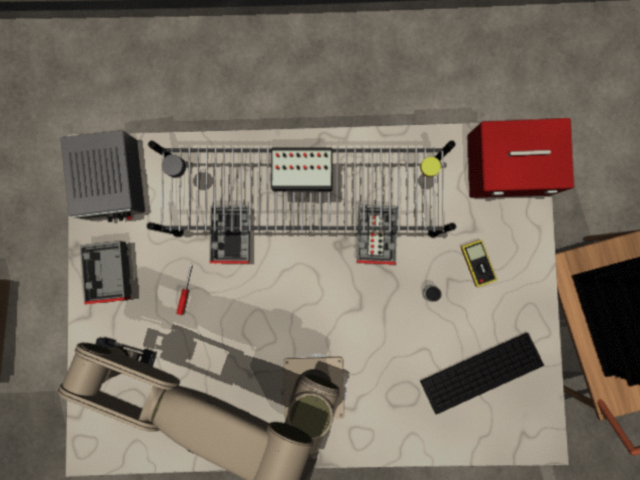

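View pics/wrist0.png

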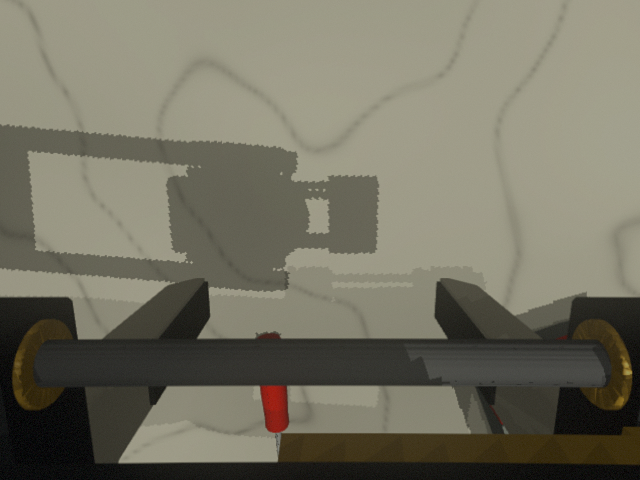

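The empty tote is on the left and the loaded one, with terminals, on the right. I'll enlarge both.

Run:
```python
from h import *
t=cv2.imread('pics/top0.png'); s=cv2.imread('pics/scene0.png')
a=cv2.resize(t[195:275,200:265],None,fx=6,fy=6,interpolation=2)
b=cv2.resize(t[195:275,345:410],None,fx=6,fy=6,interpolation=2)
cv2.imwrite('pics/topc.png',np.hstack([a,b]))
a=cv2.resize(s[315:405,235:335],None,fx=4,fy=4,interpolation=2)
b=cv2.resize(s[155:245,290:390],None,fx=4,fy=4,interpolation=2)
cv2.imwrite('pics/scc.png',np.hstack([a,b]))
c=calibration('top')
for n,u,v,z in [('er L',210,263,.08),('er R',250,263,.08),('lr L',358,263,.08),('lr R',396,263,.08),('edge',303,235,.23)]: print(n,at(c,u,v,z))
```

```text
er L [0.46620086 0.3567343  0.08      ]
er R [0.46227193 0.21328926 0.08      ]
lr L [ 0.45199766 -0.17391781  0.08      ]
lr R [ 0.4485168  -0.30943796  0.08      ]
edge [0.54913336 0.01393727 0.23      ]
```

View pics/topc.png

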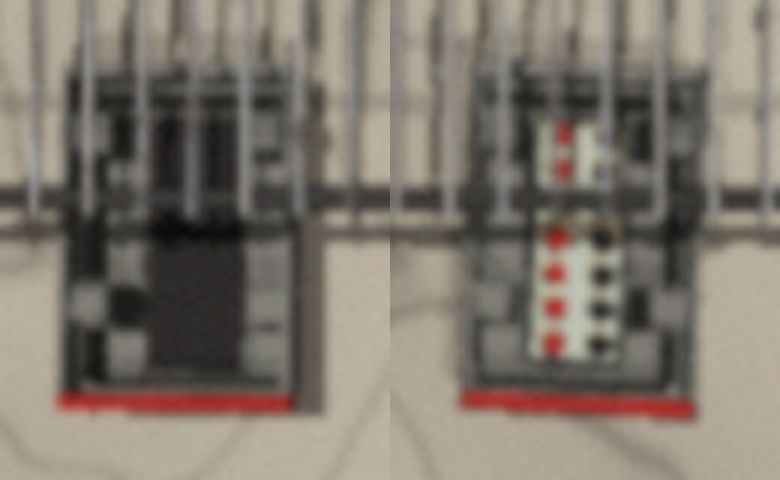

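View pics/scc.png

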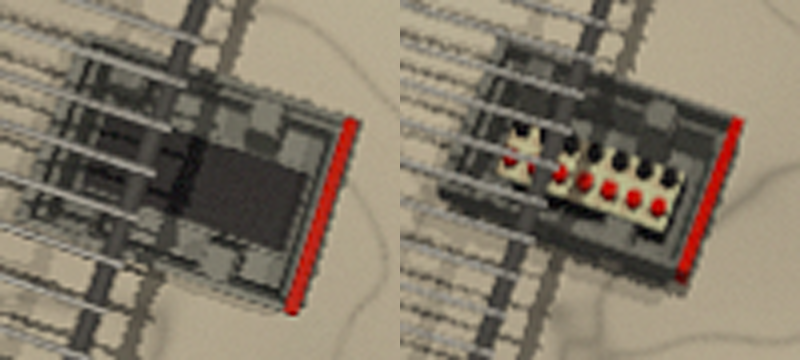

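```bash
cat > fit.py <<'E'
from h import *
from scipy.optimize import least_squares
def ends(img,box):
    x0,y0,x1,y1=box; r=img[y0:y1,x0:x1].astype(int)
    m=((r[:,:,2]>120)&(r[:,:,1]<75)&(r[:,:,0]<75)).astype(np.uint8)
    n,l,st,_=cv2.connectedComponentsWithStats(m); k=1+np.argmax(st[1:,4])
    p=cv2.findNonZero((l==k).astype(np.uint8)).reshape(-1,2)+[x0,y0]
    return cv2.minAreaRect(p.astype(np.float32))
E
python3 - <<'E'
from fit import *
t=cv2.imread('pics/top0.png'); s=cv2.imread('pics/scene0.png')
ct,cs=calibration('top'),calibration('scene')
for n,img,c,box in [('empty',t,ct,(200,250,265,275)),('empty',s,cs,(280,330,335,405)),('loaded',t,ct,(345,250,410,275)),('loaded',s,cs,(345,170,390,235))]:
    r=ends(img,box); b=cv2.boxPoints(r)
    print(n,np.round(r[0],1),r[1],'centre@.08',at(c,*r[0],.08)[:2].round(4),'corners',[at(c,*q,.08)[:2].round(3) for q in b])
for z in (.23,.244):
  for u,v in [(200,231),(275,230.8),(340,230.8),(420,231),(303,226)]: print(z,u,v,at(ct,u,v,z).round(4))
a=cv2.resize(t[215:245,150:460],None,fx=2.5,fy=5,interpolation=2);cv2.imwrite('pics/edge.png',a)
a=cv2.resize(s[200:340,240:360],None,fx=4,fy=4,interpolation=2);cv2.imwrite('pics/edges.png',a)
E
```

```text
empty [228.5 261.5] (36.99850082397461, 2.9953811168670654) centre@.08 [0.4698 0.2903] corners [array([0.47 , 0.357]), array([0.481, 0.356]), array([0.47 , 0.224]), array([0.459, 0.225])]
empty [314.8 368.4] (3.5804271697998047, 50.93971633911133) centre@.08 [0.4649 0.2922] corners [array([0.472, 0.36 ]), array([0.468, 0.222]), array([0.458, 0.222]), array([0.462, 0.36 ])]
loaded [375.5 261.7] (37.05195236206055, 2.7365450859069824) centre@.08 [ 0.4549 -0.2366] corners [array([ 0.455, -0.17 ]), array([ 0.464, -0.171]), array([ 0.455, -0.303]), array([ 0.445, -0.302])]
loaded [367.2 203.3] (3.160111665725708, 40.14512252807617) centre@.08 [ 0.4494 -0.235 ] corners [array([ 0.459, -0.169]), array([ 0.449, -0.304]), array([ 0.439, -0.303]), array([ 0.45 , -0.168])]
0.23 200 231 [0.5718 0.3568 0.23  ]
0.23 275 230.8 [0.5657 0.1069 0.23  ]
0.23 340 230.8 [ 0.5598 -0.1096  0.23  ]
0.23 420 231 [ 0.5519 -0.3744  0.23  ]
0.23 303 226 [0.5792 0.0132 0.23  ]
0.244 200 231 [0.5708 0.3536 0.244 ]
0.244 275 230.8 [0.5648 0.1056 0.244 ]
0.244 340 230.8 [ 0.5589 -0.1093  0.244 ]
0.244 420 231 [ 0.5511 -0.3721  0.244 ]
0.244 303 226 [0.5781 0.0126 0.244 ]
```

View pics/edge.png

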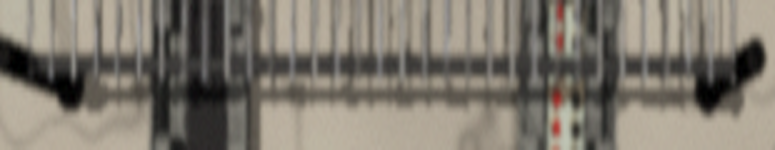

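View pics/edges.png

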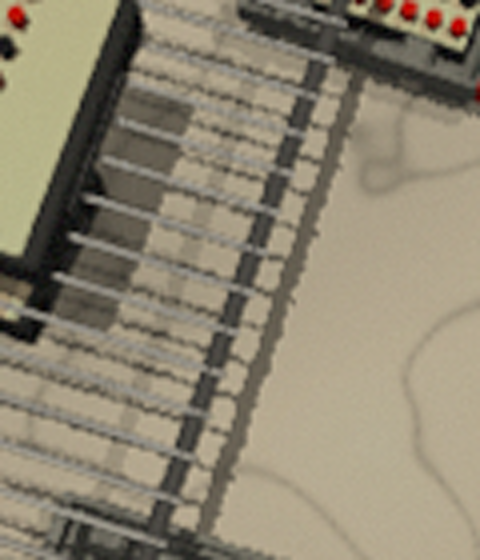

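{"api": "carry_out", "payload": {"steps": [{"xyz": [2.6, -2.8, 0], "rot": [0, 0, -7.2]}, {"xyz": [5.2, -5.6, 0], "rot": [0, 0, -14.5]}, {"xyz": [7.8, -8.4, 0], "rot": [0, 0, -21.7]}, {"xyz": [10.4, -11.2, 0], "rot": [0, 0, -29]}, {"xyz": [13, -14, 0], "rot": [0, 0, -36.2]}, {"xyz": [15.6, -16.8, 0], "rot": [0, 0, -43.4]}, {"xyz": [18.2, -19.6, 0], "rot": [0, 0, -50.7]}, {"xyz": [20.8, -22.4, 0], "rot": [0, 0, -57.9]}, {"xyz": [23.4, -25.2, 0], "rot": [0, 0, -65.2]}, {"xyz": [26, -28, 0], "rot": [0, 0, -72.4]}], "grip": 0.5}}

```text
t: 1.15
tool_pos: [0.4425, 0.2904, 0.2354]
orientation: [3.141, -0.009, -0.0]
force: [0.3, 0.2, 0.4]
opening: 0.0466
```

Run:
```python
from h import *
c=calibration('wrist');cv2.imwrite('pics/w1.png',read_camera('wrist')[:,:,::-1]);c2=calibration('wrist')
print(c,c2['xyz']);s=read_state();print(s['tool_pos'],s['orientation'],s['t'],s['q'])
import pickle;pickle.dump(c,open('c1.pkl','wb'))
```

```text
{'fov_y': 58.4681870270934, 'cx': 321.7959044204917, 'cy': 240.44185573723328, 'dist_coeffs': array([0.02540599, 0.        , 0.        , 0.        , 0.        ]), 'xyz': array([0.44229898, 0.35513448, 0.38354518]), 'attitude': array([ 2.90214643e+00, -7.64885224e-03, -8.05382629e-04])} [0.44605799 0.35157617 0.38331169]
[0.44583508 0.28646033 0.2353688 ] [ 3.13872156e+00 -2.59439005e-02  2.86289610e-03] 1.2 [ 0.47658673 -0.05944312  1.68304702 -0.00329903  1.51766268  0.49329253]
```

View pics/w1.png

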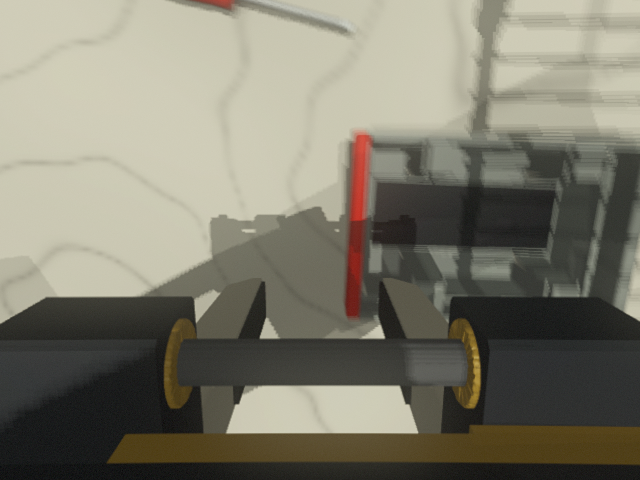

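Motion blur; the arm hadn't settled. Picture again.

{"api": "carry_out", "payload": {"steps": [{"xyz": [0, 0, 0], "rot": [0, 0, 0]}, {"xyz": [0, 0, 0], "rot": [0, 0, 0]}]}}

```text
t: 1.4
tool_pos: [0.4414, 0.292, 0.2353]
orientation: [-3.141, -0.001, 0.001]
force: [0.1, -0.7, 0.4]
opening: 0.0469
```

Run:
```python
from h import *
c=calibration('wrist');im=read_camera('wrist')[:,:,::-1];c2=calibration('wrist')
print(c['xyz'],c2['xyz']);s=read_state();print(s['tool_pos'],s['orientation'],s['t'],s['q'])
import pickle;pickle.dump(c,open('c1.pkl','wb'))
cv2.imwrite('pics/w2.png',im); cv2.imwrite('pics/w2c.png',cv2.resize(im[115:330,330:460],None,fx=2.7,fy=2.7,interpolation=2))
from fit import ends
r=ends(im,(300,100,420,320));print(r); print(at(c,*r[0],.08),[at(c,*q,.08).round(4) for q in cv2.boxPoints(r)])
```

```text
[0.4408901  0.35662864 0.38347226] [0.4405177  0.35706617 0.38354525]
[0.44109971 0.29241203 0.23541403] [-3.14141554e+00 -1.98143257e-03  1.07093025e-03] 1.45 [ 4.88178548e-01 -6.09489179e-02  1.68440619e+00  4.75809163e-04
  1.51865516e+00  4.86892136e-01]
((358.27557373046875, 176.19613647460938), (13.981147766113281, 90.13819885253906), 2.9737308025360107)
[0.46637528 0.32907698 0.08      ] [array([0.4604, 0.2972, 0.08  ]), array([0.4625, 0.3599, 0.08  ]), array([0.4721, 0.3594, 0.08  ]), array([0.4704, 0.2966, 0.08  ])]
```

View pics/w2.png

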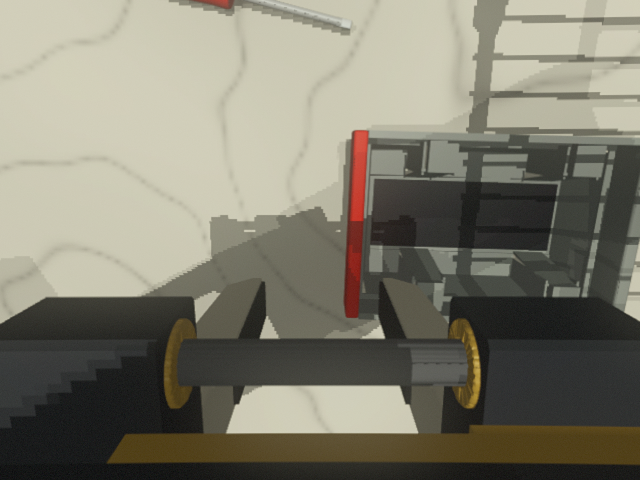

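View pics/w2c.png

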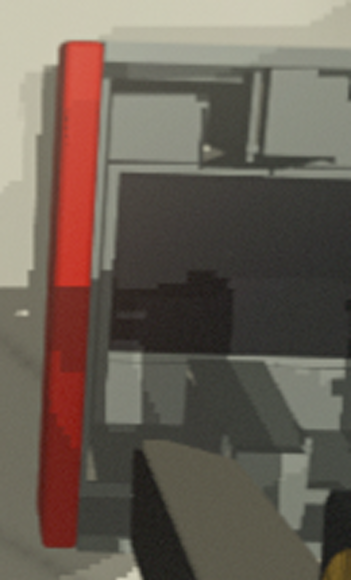

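Run:
```python
from h import *
import pickle;c=pickle.load(open('c1.pkl','rb'))
P=[at(c,*q,.08) for q in [(352.5,130.5),(368.5,130.5),(345.2,317),(358.9,317)]]
for p in P: print(p.round(4))
m=np.mean(P,0);print(m); d=(P[0]+P[1]-P[2]-P[3]);print(np.linalg.norm(d)/2,np.degrees(np.arctan2(-d[0],d[1])))
# top rim long side edge right far
print(at(c,372,126,.08),at(c,636,136,.08))
```

```text
[0.4617 0.3601 0.08  ]
[0.4727 0.3601 0.08  ]
[0.4587 0.2227 0.08  ]
[0.4691 0.2227 0.08  ]
[0.46554401 0.29138395 0.08      ]
0.13743653185586194 -1.394789555399957
[0.4749926  0.36304471 0.08      ] [0.65373947 0.35571035 0.08      ]
```

{"api": "carry_out", "payload": {"steps": [{"xyz": [1.2, 0, -2], "rot": [0, 0, -0.8]}, {"xyz": [2.4, 0, -5], "rot": [0, 0, -1.7]}, {"xyz": [2.4, 0, -8], "rot": [0, 0, -1.7]}, {"xyz": [2.4, 0, -11], "rot": [0, 0, -1.7]}, {"xyz": [2.4, 0, -12], "rot": [0, 0, -1.7]}, {"xyz": [2.4, 0, -13], "rot": [0, 0, -1.7]}, {"xyz": [2.4, 0, -13], "rot": [0, 0, -1.7]}]}}

```text
t: 2.15
tool_pos: [0.4651, 0.2923, 0.1053]
orientation: [3.141, -0.045, -0.001]
force: [0.1, 0.9, 0.1]
opening: 0.0466
```

Run:
```python
from h import *
s=read_state();print(s['tool_pos'],s['orientation'],s['t'],s['force'])
im=read_camera('wrist')[:,:,::-1];cv2.imwrite('pics/w3.png',im)
```

```text
[0.46510782 0.29227448 0.10525972] [ 3.14091367e+00 -4.53960956e-02 -1.23835389e-03] 2.15 [0.10615402 0.91216837 0.12221389]
```

View pics/w3.png

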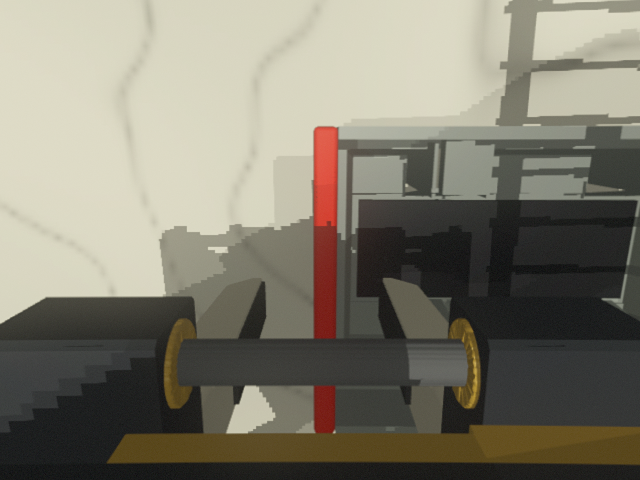

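{"api": "carry_out", "payload": {"steps": [{"xyz": [0, 0, -1.2], "rot": [0, 0, 0]}, {"xyz": [0, 0, -2.2], "rot": [0, 0, 0]}, {"xyz": [0, 0, -3.2], "rot": [0, 0, 0]}, {"xyz": [0, 0, -3.2], "rot": [0, 0, 0]}]}}

```text
t: 2.6
tool_pos: [0.4645, 0.2911, 0.0715]
orientation: [3.14, -0.048, -0.005]
force: [-0.8, -0.5, -0.7]
opening: 0.0466
```

{"api": "carry_out", "payload": {"steps": [{"xyz": [0, 0, 0], "rot": [0, 0, 0]}, {"xyz": [0, 0, 0], "rot": [0, 0, 0]}, {"xyz": [0, 0, 0], "rot": [0, 0, 0]}, {"xyz": [0, 0, 0], "rot": [0, 0, 0]}, {"xyz": [0, 0, 0], "rot": [0, 0, 0]}, {"xyz": [0, 0, 0], "rot": [0, 0, 0]}], "grip": 0, "force": 45}}

```text
t: 3.2
tool_pos: [0.466, 0.2919, 0.0739]
orientation: [-3.141, 0.048, -0.001]
force: [-0.2, -0.6, 1.5]
opening: 0.0096
```

{"api": "carry_out", "payload": {"steps": [{"xyz": [0, 0, 0.5], "rot": [0, 0, 0]}, {"xyz": [0, 0, 1.5], "rot": [0, 0, 0]}, {"xyz": [0, 0, 3], "rot": [0, 0, 0]}, {"xyz": [-1, 0, 4], "rot": [0, 0, 0]}, {"xyz": [-3, 0, 5], "rot": [0, 0, 0]}, {"xyz": [-5, 0, 5], "rot": [0, 0, 0]}, {"xyz": [-8, 0, 5], "rot": [0, 0, 0]}, {"xyz": [-11, 0, 5], "rot": [0, 0, 0]}, {"xyz": [-14, 0, 5], "rot": [0, 0, 0]}, {"xyz": [-15, 0, 5], "rot": [0, 0, 0]}]}}

```text
t: 4.2
tool_pos: [0.3138, 0.2919, 0.1245]
orientation: [-3.141, 0.046, 0.0]
force: [0.1, -0.5, -2.5]
opening: 0.0094
```

Run:
```python
from h import *
s=read_state();print(s['tool_pos'],s['orientation'],s['t'],s['force'],s['opening'],s['wrist_torque'])
im=read_camera('top')[:,:,::-1];cv2.imwrite('pics/t3.png',im)
im=read_camera('wrist')[:,:,::-1];cv2.imwrite('pics/w4.png',im)
```

```text
[0.31376359 0.29193482 0.12449512] [-3.14068606e+00  4.58650190e-02  3.19900344e-04] 4.2 [ 0.11547327 -0.50246237 -2.51002568] 0.009415362465759504 [-0.06230466  0.31585129  0.00265531]
```

View pics/t3.png

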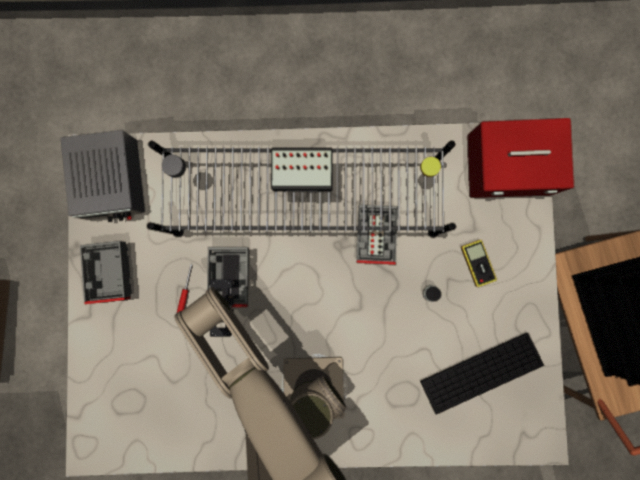

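View pics/w4.png

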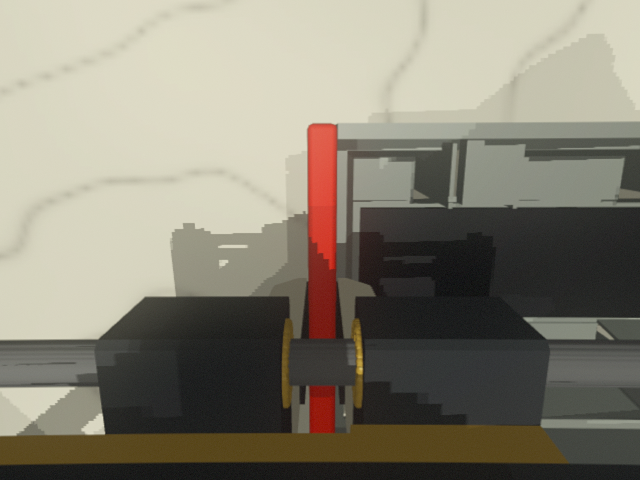

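{"api": "carry_out", "payload": {"steps": [{"xyz": [0.4, -0.5, 0], "rot": [0, 0, -3]}, {"xyz": [1.1, -1.5, 0], "rot": [0, 0, -9]}, {"xyz": [1.9, -2.5, 0], "rot": [0, 0, -16]}, {"xyz": [2.8, -3.7, 0], "rot": [0, 0, -23]}, {"xyz": [3.7, -4.9, 0], "rot": [0, 0, -30]}, {"xyz": [4.6, -6.1, 0], "rot": [0, 0, -37]}, {"xyz": [5.5, -7.3, 0], "rot": [0, 0, -44]}, {"xyz": [6.4, -8.5, 0], "rot": [0, 0, -51]}, {"xyz": [7.3, -9.7, 0], "rot": [0, 0, -58]}, {"xyz": [8.2, -10.9, 0], "rot": [0, 0, -65]}]}}

```text
t: 5.3
tool_pos: [0.3998, 0.182, 0.1246]
orientation: [-2.618, 1.735, -0.002]
force: [0.4, -0.4, -2.6]
opening: 0.01
```

{"api": "carry_out", "payload": {"steps": [{"xyz": [0.9, -1.2, 0], "rot": [0, 0, -7]}, {"xyz": [1.7, -2.3, 0], "rot": [0, 0, -14]}, {"xyz": [2.2, -3, 0], "rot": [0, 0, -20]}, {"xyz": [2.4, -3.3, 0], "rot": [0, 0, -23.3]}, {"xyz": [2.4, -3.3, -0.5], "rot": [0, 0, -23.3]}, {"xyz": [2.4, -3.3, -1.5], "rot": [0, 0, -23.3]}, {"xyz": [2.4, -3.3, -2.5], "rot": [0, 0, -23.3]}, {"xyz": [2.4, -3.3, -3.3], "rot": [0, 0, -23.3]}, {"xyz": [2.4, -3.3, -3.8], "rot": [0, 0, -23.3]}]}}

```text
t: 6.2
tool_pos: [0.4209, 0.1498, 0.0841]
orientation: [2.221, -2.22, -0.002]
force: [-0.6, -0.2, -1.9]
opening: 0.0097
```

{"api": "carry_out", "payload": {"steps": [{"xyz": [0, 0, -0.3], "rot": [0, 0, 0]}, {"xyz": [0, 0, -0.6], "rot": [0, 0, 0]}, {"xyz": [0, 0, -0.8], "rot": [0, 0, 0]}, {"xyz": [0, 0, -1], "rot": [0, 0, 0]}, {"xyz": [0, 0, -1.2], "rot": [0, 0, 0]}, {"xyz": [0, 0, -1.2], "rot": [0, 0, 0]}]}}

```text
t: 6.8
tool_pos: [0.4221, 0.1499, 0.074]
orientation: [-2.22, 2.222, -0.001]
force: [-0.5, 0.3, -1.0]
opening: 0.0098
```

{"api": "carry_out", "payload": {"steps": [{"xyz": [0, 0, 0], "rot": [0, 0, 0]}, {"xyz": [0, 0, 0], "rot": [0, 0, 0]}, {"xyz": [0, 0, 0], "rot": [0, 0, 0]}, {"xyz": [0, 0, 0], "rot": [0, 0, 0]}], "grip": 0.5}}

```text
t: 7.2
tool_pos: [0.4219, 0.1498, 0.0737]
orientation: [-2.221, 2.222, -0.0]
force: [-0.3, 0.1, -0.3]
opening: 0.0368
```

{"api": "carry_out", "payload": {"steps": [{"xyz": [0, 0, 1.5], "rot": [0, 0, 0]}, {"xyz": [0, 0, 4], "rot": [0, 0, 0]}, {"xyz": [0, 0, 8], "rot": [0, 0, 4]}, {"xyz": [0, -1, 12], "rot": [0, 0, 12]}, {"xyz": [0, -3, 14], "rot": [0, 0, 20]}, {"xyz": [0, -5, 14], "rot": [0, 0, 28]}, {"xyz": [0, -7, 14], "rot": [0, 0, 36]}, {"xyz": [0, -9, 14], "rot": [0, 0, 44]}, {"xyz": [0, -11, 14], "rot": [0, 0, 52]}, {"xyz": [0, -13, 14], "rot": [0, 0, 60]}]}}

```text
t: 8.2
tool_pos: [0.4217, 0.019, 0.2137]
orientation: [-3.037, 0.805, -0.0]
force: [0.0, 0.4, 0.1]
opening: 0.0463
```

{"api": "carry_out", "payload": {"steps": [{"xyz": [0, -0.8, 0], "rot": [0, 0, 8.5]}, {"xyz": [0, -1.6, 0], "rot": [0, 0, 17]}, {"xyz": [0, -2.4, 0], "rot": [0, 0, 25.5]}, {"xyz": [0, -3.2, 0], "rot": [0, 0, 34]}, {"xyz": [0, -4, 0], "rot": [0, 0, 42.5]}, {"xyz": [0, -4.8, 0], "rot": [0, 0, 51]}, {"xyz": [0, -5.6, 0], "rot": [0, 0, 59.5]}, {"xyz": [0, -6.3, 0], "rot": [0, 0, 68]}, {"xyz": [0, -6.8, 0], "rot": [0, 0, 76.5]}, {"xyz": [0, -7, 0], "rot": [0, 0, 85]}]}}

```text
t: 9.2
tool_pos: [0.4217, -0.0507, 0.2136]
orientation: [2.783, 1.458, -0.0]
force: [0.4, -0.2, 0.5]
opening: 0.0465
```

{"api": "carry_out", "payload": {"steps": [{"xyz": [0, 0, 0], "rot": [0, 0, 8.5]}, {"xyz": [0, 0, 0], "rot": [0, 0, 17]}, {"xyz": [0, 0, 0], "rot": [0, 0, 25.5]}, {"xyz": [0, 0, 0], "rot": [0, 0, 34]}, {"xyz": [0, 0, 0], "rot": [0, 0, 35]}, {"xyz": [0, 0, 0], "rot": [0, 0, 35]}, {"xyz": [0, 0, 0], "rot": [0, 0, 35]}]}}

```text
t: 9.9
tool_pos: [0.4218, -0.0502, 0.2136]
orientation: [2.226, 2.217, -0.0]
force: [0.5, -0.2, -0.0]
opening: 0.0466
```

Run:
```python
from h import *
s=read_state();print(s['tool_pos'],s['orientation'],s['t'],s['force'],s['q'])
c=calibration('wrist');im=read_camera('wrist')[:,:,::-1];cv2.imwrite('pics/w5.png',im)
import pickle;pickle.dump(c,open('c5.pkl','wb'))
im=read_camera('top')[:,:,::-1];cv2.imwrite('pics/t5.png',im)
```

```text
[ 0.42176143 -0.05020364  0.21364591] [ 2.22584025e+00  2.21691964e+00 -3.34750733e-06] 9.9 [ 0.49905139 -0.2234893  -0.0125419 ] [-2.39276826e-01 -3.53671400e-01  1.97641675e+00 -4.39145409e-05
  1.51877956e+00 -1.80605508e+00]
```

View pics/w5.png

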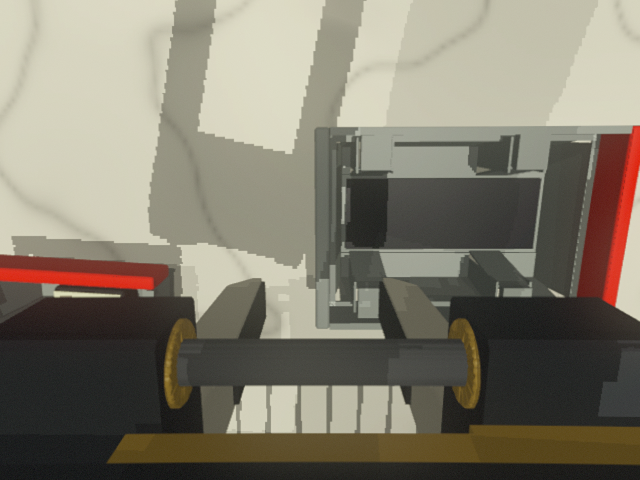

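Run:
```python
from h import *
import pickle;c=pickle.load(open('c5.pkl','rb'))
im=cv2.imread('pics/w5.png');cv2.imwrite('pics/w5c.png',np.hstack([cv2.resize(im[110:345,300:400],None,fx=2.5,fy=2.5,interpolation=2),cv2.resize(im[230:309,0:200],(500,587),interpolation=2)]))
for q in [(316,128),(329,128),(316.5,328),(329,328)]+[(168,266),(152,290),(0,254),(0,285)]+[(633,127)]: print(q,at(c,*q,.08).round(4))
```

```text
Traceback (most recent call last):
ValueError: all the input array dimensions except for the concatenation axis must match exactly, but along dimension 0, the array at index 0 has size 588 and the array at index 1 has size 587
```

View pics/t5.png

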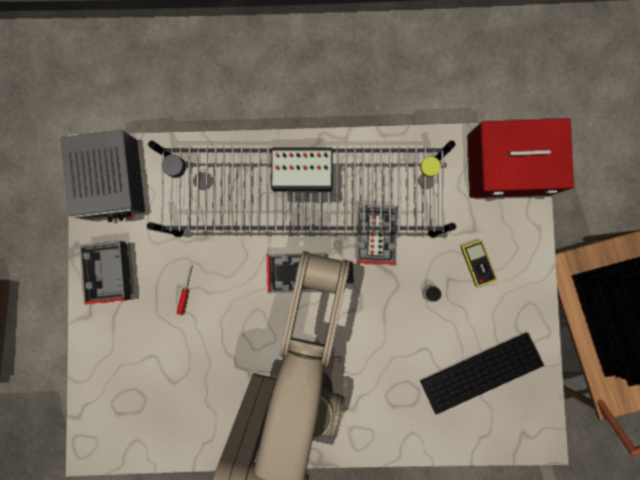

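Run:
```python
from h import *
import pickle;c=pickle.load(open('c5.pkl','rb'))
im=cv2.imread('pics/w5.png');cv2.imwrite('pics/w5c.png',np.hstack([cv2.resize(im[110:345,300:400],(250,588),interpolation=2),cv2.resize(im[230:309,0:200],(500,588),interpolation=2)]))
for q in [(316,128),(329,128),(316.5,328),(329,328)]+[(168,266),(152,290),(0,254),(0,285)]+[(633,127)]: print(q,at(c,*q,.08).round(4))
```

```text
(316, 128) [ 0.3513 -0.0541  0.08  ]
(329, 128) [ 0.3514 -0.0459  0.08  ]
(316.5, 328) [ 0.4889 -0.0547  0.08  ]
(329, 328) [ 0.489  -0.0458  0.08  ]
(168, 266) [ 0.4424 -0.156   0.08  ]
(152, 290) [ 0.4597 -0.1685  0.08  ]
(0, 254) [ 0.4334 -0.267   0.08  ]
(0, 285) [ 0.4554 -0.2709  0.08  ]
(633, 127) [0.3523 0.1447 0.08  ]
```

View pics/w5c.png

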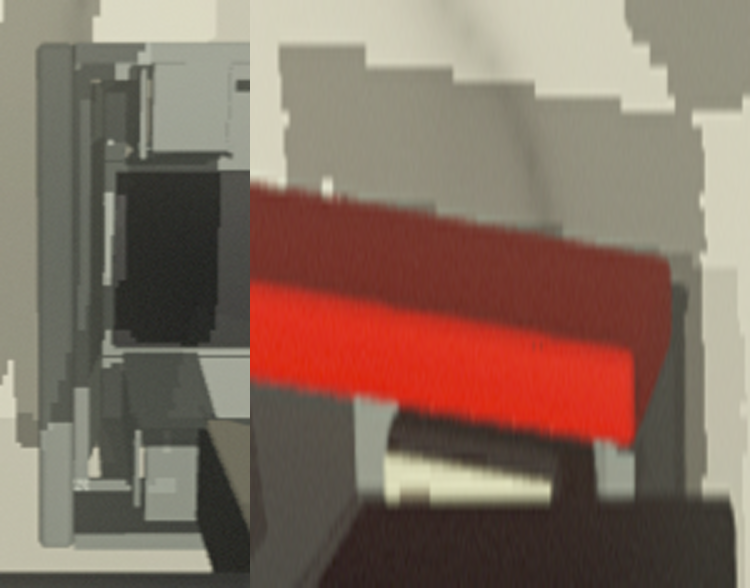

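{"api": "carry_out", "payload": {"steps": [{"xyz": [0, 0, -4], "rot": [0, 0, 0]}, {"xyz": [-0.1, 0, -8], "rot": [0, 0, 0]}, {"xyz": [-0.1, 0, -11], "rot": [0, 0, 0]}, {"xyz": [-0.1, 0, -12.5], "rot": [0, 0, 0]}, {"xyz": [-0.1, 0, -13.5], "rot": [0, 0, 0]}, {"xyz": [-0.1, 0, -14], "rot": [0, 0, 0]}, {"xyz": [-0.1, 0, -14], "rot": [0, 0, 0]}]}}

```text
t: 10.7
tool_pos: [0.4208, -0.0502, 0.0737]
orientation: [-2.223, -2.22, 0.0]
force: [1.1, 0.6, 0.1]
opening: 0.0466
```

{"api": "carry_out", "payload": {"steps": [{"xyz": [0, 0, 0], "rot": [0, 0, 0]}, {"xyz": [0, 0, 0], "rot": [0, 0, 0]}, {"xyz": [0, 0, 0], "rot": [0, 0, 0]}, {"xyz": [0, 0, 0], "rot": [0, 0, 0]}, {"xyz": [0, 0, 0], "rot": [0, 0, 0]}, {"xyz": [0, 0, 0], "rot": [0, 0, 0]}], "grip": 0, "force": 45}}

```text
t: 11.3
tool_pos: [0.4209, -0.0502, 0.0738]
orientation: [2.222, 2.221, 0.0]
force: [0.2, 0.6, 1.5]
opening: 0.0097
```

Run:
```python
from h import *
import pickle;c=pickle.load(open('c5.pkl','rb'))
P=[at(c,*q,.08) for q in [(152.8,277),(152.8,289.5),(0,267.9),(0,280.8)]]
for p in P: print(p.round(4))
d=P[0]+P[1]-P[2]-P[3];print(np.degrees(np.arctan2(-d[0],d[1])))
```

```text
[ 0.4503 -0.167   0.08  ]
[ 0.4594 -0.1679  0.08  ]
[ 0.4432 -0.2687  0.08  ]
[ 0.4524 -0.2703  0.08  ]
-3.959369752036969
```

{"api": "carry_out", "payload": {"steps": [{"xyz": [0, 0, 0.5], "rot": [0, 0, 0]}, {"xyz": [0, 0, 1.5], "rot": [0, 0, 0]}, {"xyz": [0, 0, 3], "rot": [0, 0, 0]}, {"xyz": [0, 0, 5], "rot": [0, 0, 0]}, {"xyz": [0, 0, 7], "rot": [0, 0, 0]}, {"xyz": [0, 0, 9], "rot": [0, 0, 0]}, {"xyz": [-0.5, 0, 10.5], "rot": [0, 0, 0]}, {"xyz": [-1.2, -0.3, 11.5], "rot": [0, 0, -3]}, {"xyz": [-2, -1, 11.5], "rot": [0, 0, -8]}, {"xyz": [-3, -2.2, 11.5], "rot": [0, 0, -15]}]}}

```text
t: 12.3
tool_pos: [0.3908, -0.0721, 0.1898]
orientation: [2.495, 1.908, 0.001]
force: [-0.3, -0.6, -3.0]
opening: 0.0098
```

{"api": "carry_out", "payload": {"steps": [{"xyz": [-0.8, -1.4, 0], "rot": [0, 0, -7]}, {"xyz": [-1.6, -2.8, 0], "rot": [0, 0, -14]}, {"xyz": [-2.4, -4.2, 0], "rot": [0, 0, -21]}, {"xyz": [-3.2, -5.6, 0], "rot": [0, 0, -28]}, {"xyz": [-4, -7, 0], "rot": [0, 0, -35]}, {"xyz": [-4.8, -8.4, 0], "rot": [0, 0, -42]}, {"xyz": [-5.4, -9.8, 0], "rot": [0, 0, -49]}, {"xyz": [-5.8, -11.2, 0], "rot": [0, 0, -56]}, {"xyz": [-6, -12.6, 0], "rot": [0, 0, -62]}, {"xyz": [-6, -14, 0], "rot": [0, 0, -68]}]}}

```text
t: 13.3
tool_pos: [0.3303, -0.2127, 0.1892]
orientation: [3.136, 0.184, -0.0]
force: [-0.6, 0.2, -2.3]
opening: 0.0094
```

{"api": "carry_out", "payload": {"steps": [{"xyz": [0, -1.2, 0], "rot": [0, 0, -5]}, {"xyz": [0, -2, 0], "rot": [0, 0, -9]}, {"xyz": [0, -2.4, 0], "rot": [0, 0, -10.9]}, {"xyz": [0, -2.4, 0], "rot": [0, 0, -10.9]}, {"xyz": [0, -2.4, 0], "rot": [0, 0, -10.9]}]}}

```text
t: 13.8
tool_pos: [0.3307, -0.2359, 0.1887]
orientation: [-3.139, 0.105, 0.0]
force: [0.2, -0.1, -2.6]
opening: 0.0097
```

Run:
```python
from h import *
import pickle
s=read_state();print(s['tool_pos'],s['orientation'],s['t'],s['force'],s['wrist_torque'],s['q'])
c=calibration('wrist');im=read_camera('wrist')[:,:,::-1];cv2.imwrite('pics/w6.png',im)
pickle.dump(c,open('c6.pkl','wb'))
im=read_camera('top')[:,:,::-1];cv2.imwrite('pics/t6.png',im)
im=read_camera('scene')[:,:,::-1];cv2.imwrite('pics/s6.png',cv2.resize(im[100:300,240:440],None,fx=3,fy=3,interpolation=2))
```

```text
[ 0.3306587  -0.23585417  0.18873542] [-3.13946940e+00  1.05470722e-01  2.63768981e-04] 13.8 [ 0.17878664 -0.1224521  -2.59859135] [-0.09101667  0.38428706  0.01140668] [-7.46123568e-01 -3.97750342e-01  2.05507340e+00  1.57219990e-04
  1.48462686e+00 -6.78972230e-01]
```

View pics/w6.png

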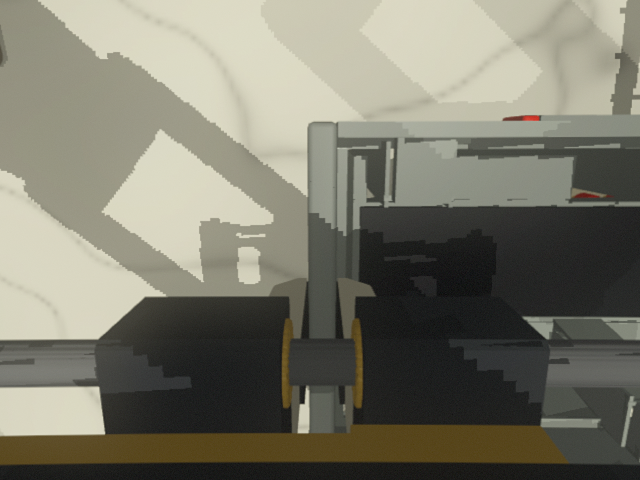

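View pics/s6.png

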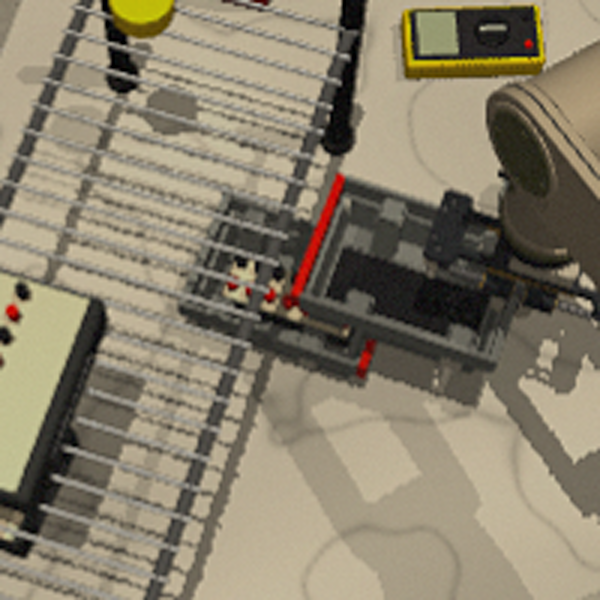

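Run:
```python
from h import *
c=calibration('scene');y=np.radians(-3.85);ex=np.array([np.cos(y),np.sin(y),0]);ey=np.array([-ex[1],ex[0],0])
T=np.array([.3307,-.2359,.0])
for sag in (0,1,2,3):
    a=np.radians(sag); out=[]
    for s in (-.07,.07):
        for l in (.195,.205):
            out.append(T+ex*l*np.cos(a)+ey*s+np.array([0,0,.195-np.sin(a)*l]))
    print(sag,((proj(c,out)-[240,100])*3).round(0).tolist())
# grey end near corners
print(((proj(c,[T+ex*l+ey*s+[0,0,.195] for l,s in((-.005,.07),(-.005,-.07))])-[240,100])*3).round(0))
```

```text
0 [[344.0, 172.0], [335.0, 169.0], [297.0, 294.0], [287.0, 291.0]]
1 [[344.0, 174.0], [334.0, 171.0], [297.0, 296.0], [287.0, 293.0]]
2 [[344.0, 175.0], [334.0, 173.0], [297.0, 297.0], [287.0, 294.0]]
3 [[344.0, 177.0], [334.0, 174.0], [297.0, 299.0], [287.0, 295.0]]
[[495. 361.]
 [537. 235.]]
```

{"api": "carry_out", "payload": {"steps": [{"xyz": [0.6, 0, 0], "rot": [0, -0.3, 0]}, {"xyz": [2, 0, 0], "rot": [0, -0.6, 0]}, {"xyz": [4, 0, 0], "rot": [0, -1, 0]}, {"xyz": [6, -0.1, 0], "rot": [0, -1.2, 0]}, {"xyz": [8, -0.1, 0], "rot": [0, -1.2, 0]}, {"xyz": [9.8, -0.1, 0], "rot": [0, -1.2, 0]}, {"xyz": [11, -0.1, 0], "rot": [0, -1.2, 0]}, {"xyz": [11.6, -0.1, 0], "rot": [0, -1.2, 0]}, {"xyz": [11.6, -0.1, 0], "rot": [0, -1.2, 0]}, {"xyz": [11.6, -0.1, 0], "rot": [0, -1.2, 0]}]}}

```text
t: 14.95
tool_pos: [0.4465, -0.237, 0.1885]
orientation: [-3.139, 0.107, -0.032]
force: [-0.4, -0.4, -1.9]
opening: 0.0096
```

Run:
```python
from h import *
import pickle
s=read_state();print(s['tool_pos'],s['orientation'],s['t'],s['force'],s['wrist_torque'],s['q'])
c=calibration('wrist');im=read_camera('wrist')[:,:,::-1];cv2.imwrite('pics/w7.png',im)
pickle.dump(c,open('c7.pkl','wb'))
im=read_camera('top')[:,:,::-1];cv2.imwrite('pics/t7.png',cv2.resize(im[190:290,330:430],None,fx=5,fy=5,interpolation=2))
im=read_camera('scene')[:,:,::-1];cv2.imwrite('pics/s7.png',cv2.resize(im[130:260,270:400],None,fx=4,fy=4,interpolation=2))
```

```text
[ 0.44646394 -0.23701823  0.18846041] [-3.13867001  0.10722858 -0.03202025] 14.95 [-0.38672291 -0.37065379 -1.91002302] [-0.07069858  0.29564026  0.04704415] [-0.5978843  -0.11843787  1.82469734  0.01181662  1.41860301 -0.53127726]
```

View pics/w7.png

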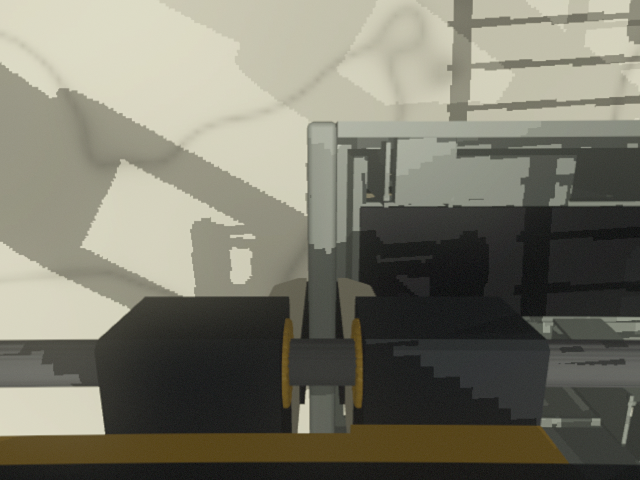

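View pics/s7.png

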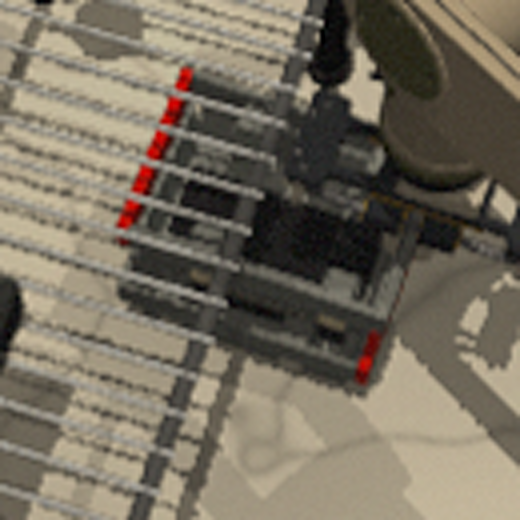

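View pics/t7.png

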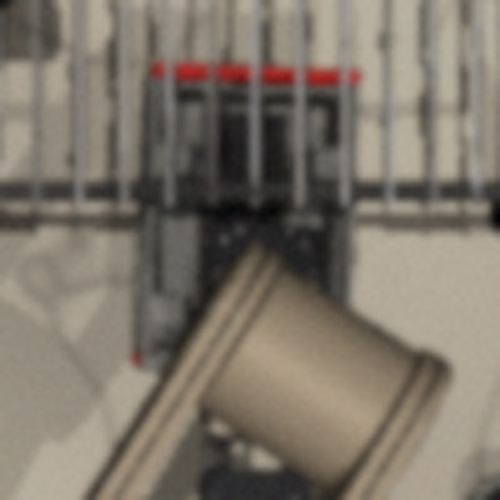

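Run:
```python
from h import *
ct=calibration('top');cs=calibration('scene')
for q in [(360.6,204.6),(401.7,205.2)]: print('top red mid',at(ct,*q,.19).round(4))
for q in [(270+188/4,130+70/4),(270+121/4,130+238/4)]: print('sc red',at(cs,*q,.19).round(4))
y=np.radians(-3.9);ex=np.array([np.cos(y),np.sin(y),0]);ey=np.array([-ex[1],ex[0],0])
T=np.array([.4465,-.237,.19])
print('pred',[(T+.2*ex+s*ey).round(4) for s in(.07,-.07)])
L=np.array([.4503,-.2365,.08])
for c in (ct,cs):print('loaded red L corner px',proj(c,[L-.005*ex+.07*ey,L+.005*ex+.07*ey]).round(1).tolist())
print('obs top (356.6,262) sc', (270+362/4,130+380/4),(270+377/4,130+335/4))
```

```text
top red mid [ 0.6498 -0.1831  0.19  ]
top red mid [ 0.6437 -0.3224  0.19  ]
sc red [ 0.6386 -0.3216  0.19  ]
sc red [ 0.6468 -0.1756  0.19  ]
pred [array([ 0.6508, -0.1808,  0.19  ]), array([ 0.6413, -0.3204,  0.19  ])]
loaded red L corner px [[355.9, 263.6], [356.0, 260.8]]
loaded red L corner px [[361.4, 222.9], [358.4, 221.9]]
obs top (356.6,262) sc (360.5, 225.0) (364.25, 213.75)
```

{"api": "carry_out", "payload": {"steps": [{"xyz": [0, 0, -0.4], "rot": [0, 0, 0]}, {"xyz": [0, 0, -1], "rot": [0, 0, 0]}, {"xyz": [0, 0, -1.6], "rot": [0, 0, 0]}, {"xyz": [0, 0, -2.2], "rot": [0, 0, 0]}, {"xyz": [0, 0, -2.7], "rot": [0, 0, 0]}, {"xyz": [0, 0, -3], "rot": [0, 0, 0]}, {"xyz": [0, 0, -3.2], "rot": [0, 0, 0]}, {"xyz": [0, 0, -3.2], "rot": [0, 0, 0]}]}}

```text
t: 15.9
tool_pos: [0.4467, -0.2371, 0.1563]
orientation: [-3.139, 0.108, -0.032]
force: [0.6, -0.0, -3.1]
opening: 0.0096
```

Run:
```python
from h import *
s=read_state();print(s['tool_pos'],s['orientation'],s['t'],s['force'],s['wrist_torque'])
im=read_camera('scene')[:,:,::-1];cv2.imwrite('pics/s8.png',cv2.resize(im[130:260,270:400],None,fx=4,fy=4,interpolation=2))
```

```text
[ 0.44665436 -0.2370783   0.15633236] [-3.13860087  0.10772044 -0.0322499 ] 15.9 [ 0.56282229 -0.04047663 -3.05110769] [-0.06104885  0.35928592  0.01882329]
```

View pics/s8.png

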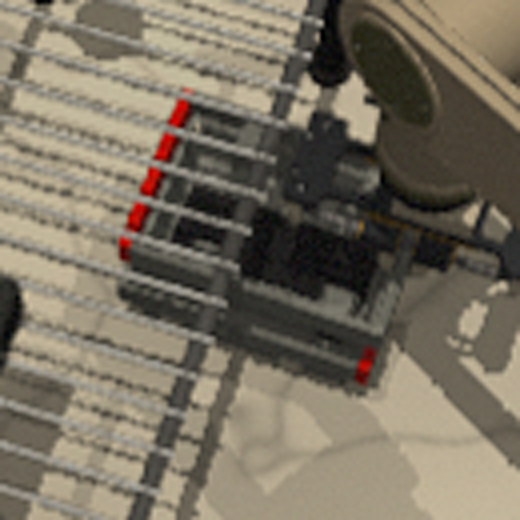

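Still free (full weight on the wrist). Continuing in small steps.

{"api": "carry_out", "payload": {"steps": [{"xyz": [0, 0, -0.1], "rot": [0, 0, 0]}, {"xyz": [0, 0, -0.2], "rot": [0, 0, 0]}, {"xyz": [0, 0, -0.3], "rot": [0, 0, 0]}, {"xyz": [0, 0, -0.4], "rot": [0, 0, 0]}, {"xyz": [0, 0, -0.5], "rot": [0, 0, 0]}, {"xyz": [0, 0, -0.6], "rot": [0, 0, 0]}, {"xyz": [0, 0, -0.6], "rot": [0, 0, 0]}, {"xyz": [0, 0, -0.6], "rot": [0, 0, 0]}]}}

```text
t: 16.75
tool_pos: [0.4467, -0.2372, 0.1506]
orientation: [-3.139, 0.108, -0.033]
force: [0.2, 0.8, -3.8]
opening: 0.0096
```

{"api": "carry_out", "payload": {"steps": [{"xyz": [0, 0, -0.1], "rot": [0, 0, 0]}, {"xyz": [0, 0, -0.2], "rot": [0, 0, 0]}, {"xyz": [0, 0, -0.3], "rot": [0, 0, 0]}, {"xyz": [0, 0, -0.3], "rot": [0, 0, 0]}, {"xyz": [0, 0, -0.3], "rot": [0, 0, 0]}]}}

```text
t: 17.25
tool_pos: [0.4467, -0.2372, 0.1476]
orientation: [-3.139, 0.108, -0.033]
force: [0.8, -0.1, -3.0]
opening: 0.0098
```

Run:
```python
from h import *
s=read_state();print(s['tool_pos'],s['orientation'],s['t'],s['force'],s['wrist_torque'])
```

```text
[ 0.44674624 -0.23716546  0.14758429] [-3.13880787  0.10783878 -0.03276901] 17.25 [ 0.75877134 -0.11638808 -3.03967761] [-0.04494704  0.35717728  0.01536908]
```

{"api": "carry_out", "payload": {"steps": [{"xyz": [0, 0, -0.1], "rot": [0, 0, 0]}, {"xyz": [0, 0, -0.2], "rot": [0, 0, 0]}, {"xyz": [0, 0, -0.2], "rot": [0, 0, 0]}, {"xyz": [0, 0, -0.2], "rot": [0, 0, 0]}]}}

```text
t: 17.65
tool_pos: [0.4467, -0.2372, 0.1456]
orientation: [-3.139, 0.108, -0.033]
force: [-0.2, 0.2, -2.6]
opening: 0.0092
```

Run:
```python
from h import *
s=read_state();print(s['tool_pos'],s['orientation'],s['t'],s['force'],s['wrist_torque'])
```

```text
[ 0.44671574 -0.23716467  0.14556221] [-3.13878871  0.10783797 -0.03269115] 17.65 [-0.15097161  0.24721131 -2.55577123] [-0.04840956  0.32199831  0.02543232]
```

{"api": "carry_out", "payload": {"steps": [{"xyz": [0, 0, -0.1], "rot": [0, 0, 0]}, {"xyz": [0, 0, -0.1], "rot": [0, 0, 0]}, {"xyz": [0, 0, -0.1], "rot": [0, 0, 0]}]}}

```text
t: 17.95
tool_pos: [0.4467, -0.2372, 0.1446]
orientation: [-3.139, 0.108, -0.033]
force: [-0.8, -0.0, -3.0]
opening: 0.0096
```

Run:
```python
from h import *
s=read_state();print(s['tool_pos'],s['orientation'],s['t'],s['force'],s['wrist_torque'])
```

```text
[ 0.44673799 -0.23717804  0.14459716] [-3.13880273  0.10789054 -0.03279131] 17.95 [-0.81868083 -0.01697751 -3.03797096] [-0.08517287  0.30945568  0.01214075]
```

{"api": "carry_out", "payload": {"steps": [{"xyz": [0, 0, -0.1], "rot": [0, 0, 0]}, {"xyz": [0, 0, -0.1], "rot": [0, 0, 0]}, {"xyz": [0, 0, -0.1], "rot": [0, 0, 0]}]}}

```text
t: 18.25
tool_pos: [0.4467, -0.2371, 0.1435]
orientation: [-3.139, 0.108, -0.033]
force: [-0.2, -0.4, -3.2]
opening: 0.0099
```

Run:
```python
from h import *
s=read_state();print(s['tool_pos'],s['t'],s['force'],s['wrist_torque'])
im=read_camera('scene')[:,:,::-1];s=read_state();print(s['force'],s['wrist_torque']);cv2.imwrite('pics/s9.png',cv2.resize(im[130:260,270:400],None,fx=4,fy=4,interpolation=2))
```

```text
[ 0.44670191 -0.23712771  0.14354893] 18.25 [-0.18203115 -0.38793915 -3.23319436] [-0.0455469   0.35112686 -0.04089861]
[ 0.70260388  0.37941114 -3.19924208] [-0.00271294  0.35452113 -0.007091  ]
```

View pics/s9.png

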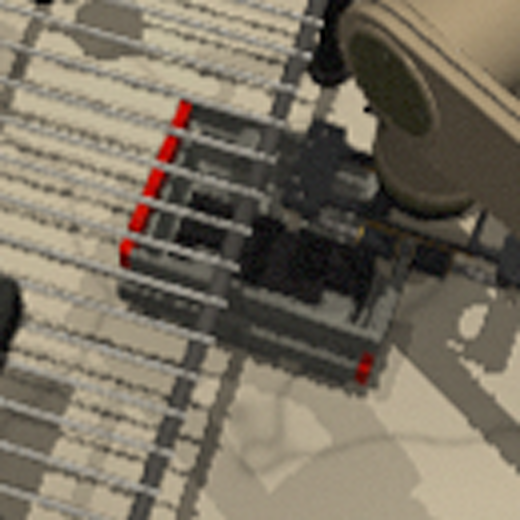

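{"api": "carry_out", "payload": {"steps": [{"xyz": [0, 0, -0.1], "rot": [0, 0, 0]}, {"xyz": [0, 0, -0.1], "rot": [0, 0, 0]}, {"xyz": [0, 0, -0.1], "rot": [0, 0, 0]}]}}

```text
t: 18.6
tool_pos: [0.4469, -0.2373, 0.1429]
orientation: [-3.139, 0.108, -0.034]
force: [-0.3, 0.2, 0.6]
opening: 0.0096
```

Run:
```python
from h import *
s=read_state();print(s['tool_pos'],s['t'],s['force'],s['wrist_torque'])
```

```text
[ 0.44691541 -0.23728517  0.14288638] 18.6 [-0.31882236  0.18861234  0.56217239] [-0.04164232  0.3355751  -0.01491867]
```

{"api": "carry_out", "payload": {"steps": [{"xyz": [0, 0, -0.1], "rot": [0, 0, 0]}, {"xyz": [0, 0, -0.1], "rot": [0, 0, 0]}, {"xyz": [0, 0, -0.1], "rot": [0, 0, 0]}]}}

```text
t: 18.9
tool_pos: [0.4469, -0.2374, 0.1427]
orientation: [-3.139, 0.108, -0.034]
force: [-4.0, 2.8, 6.1]
opening: 0.0097
```

Run:
```python
from h import *
s=read_state();print(s['tool_pos'],s['t'],s['force'],s['wrist_torque'])
```

```text
[ 0.44691195 -0.2374039   0.14265159] 18.9 [-4.02813205  2.80187303  6.07586795] [0.2473617  0.86278113 0.00873322]
```

{"api": "carry_out", "payload": {"steps": [{"xyz": [0, 0, 0.1], "rot": [0, 0, 0]}, {"xyz": [0, 0, 0.2], "rot": [0, 0.4, 0]}, {"xyz": [0, 0, 0.2], "rot": [0, 0.8, 0]}, {"xyz": [0, 0, 0.2], "rot": [0, 0.8, 0]}]}}

```text
t: 19.3
tool_pos: [0.4468, -0.2372, 0.1436]
orientation: [-3.139, 0.108, -0.01]
force: [-2.0, -0.5, 0.4]
opening: 0.0098
```

Run:
```python
from h import *
s=read_state();print(s['tool_pos'],s['orientation'],s['t'],s['force'],s['wrist_torque'])
```

```text
[ 0.44684684 -0.23715527  0.1436335 ] [-3.13946522  0.10754238 -0.0100897 ] 19.3 [-1.9912306  -0.52461549  0.39034991] [0.00146555 0.47098291 0.03481777]
```

{"api": "carry_out", "payload": {"steps": [{"xyz": [0, 0, 0.1], "rot": [0, 0.4, 0]}, {"xyz": [0, 0, 0.1], "rot": [0, 0.8, 0]}, {"xyz": [0, 0, 0.1], "rot": [0, 0.8, 0]}]}}

```text
t: 19.6
tool_pos: [0.447, -0.2373, 0.1448]
orientation: [3.139, -0.108, -0.011]
force: [-1.2, 0.1, -0.4]
opening: 0.0097
```

Run:
```python
from h import *
s=read_state();print(s['tool_pos'],s['orientation'],s['t'],s['force'],s['wrist_torque'])
c=calibration('wrist');im=read_camera('wrist')[:,:,::-1];cv2.imwrite('pics/w10.png',im)
```

```text
[ 0.44695003 -0.23726635  0.14478653] [ 3.1393323  -0.10768022 -0.01121557] 19.6 [-1.18195011  0.13791723 -0.40119232] [0.0330475  0.09718748 0.011986  ]
```

View pics/w10.png

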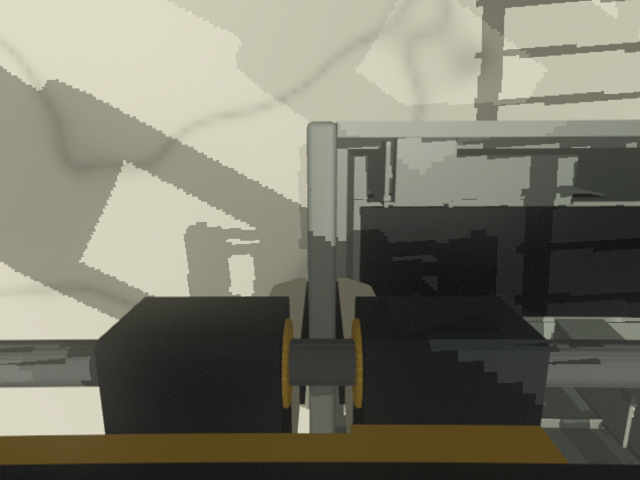

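The tote's weight is now carried by the ledges (moment 0.35 → 0.10 N m, TCP height matches 71 mm). Release.

{"api": "carry_out", "payload": {"steps": [{"xyz": [0, 0, 0], "rot": [0, 0, 0]}, {"xyz": [0, 0, 0], "rot": [0, 0, 0]}, {"xyz": [0, 0, 0], "rot": [0, 0, 0]}, {"xyz": [0, 0, 0], "rot": [0, 0, 0]}], "grip": 0.4}}

```text
t: 20.05
tool_pos: [0.4468, -0.2372, 0.1447]
orientation: [3.139, -0.108, -0.011]
force: [-0.2, 0.5, 0.3]
opening: 0.035
```

{"api": "carry_out", "payload": {"steps": [{"xyz": [0, 0, 1], "rot": [0, 0, 0]}, {"xyz": [0, 0, 3], "rot": [0, 0, 0]}, {"xyz": [0, 0, 5], "rot": [0, 0, 0]}, {"xyz": [-1, 0, 7], "rot": [0, 0, 0]}, {"xyz": [-3, 0, 9], "rot": [0, 0, 0]}, {"xyz": [-5, -2, 10], "rot": [0, 0, 0]}, {"xyz": [-6, -4, 10], "rot": [0, 0, 0]}, {"xyz": [-7, -5, 10], "rot": [0, 0, 0]}, {"xyz": [-7, -5, 10], "rot": [0, 0, 0]}, {"xyz": [-7, -5, 10], "rot": [0, 0, 0]}]}}

```text
t: 21.05
tool_pos: [0.3767, -0.2868, 0.2445]
orientation: [-3.139, 0.109, 0.011]
force: [-0.9, 0.3, -0.0]
opening: 0.0372
```

Run:
```python
from h import *
import pickle
s=read_state();print(s['tool_pos'],s['t'],s['force'],s['opening'])
c=calibration('wrist');im=read_camera('wrist')[:,:,::-1];cv2.imwrite('pics/w11.png',im)
pickle.dump(c,open('c11.pkl','wb'))
im=read_camera('scene')[:,:,::-1];cv2.imwrite('pics/s11f.png',im);cv2.imwrite('pics/s11.png',cv2.resize(im[130:260,270:400],None,fx=4,fy=4,interpolation=2))
```

```text
[ 0.37673088 -0.28681896  0.24446525] 21.05 [-0.9010742   0.30618258 -0.03931459] 0.0372121393456015
```

View pics/w11.png

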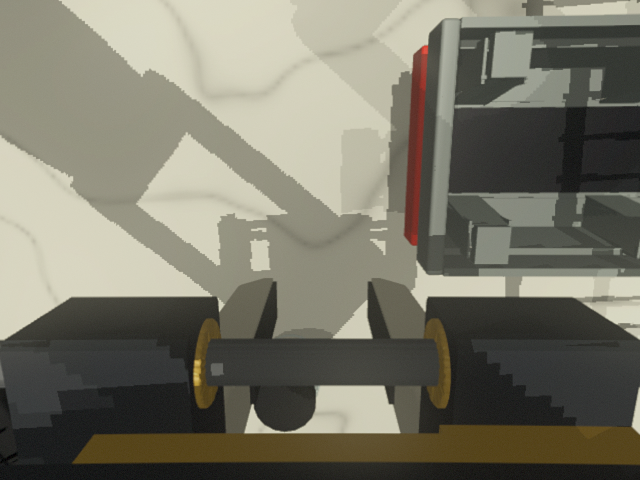

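View pics/s11.png

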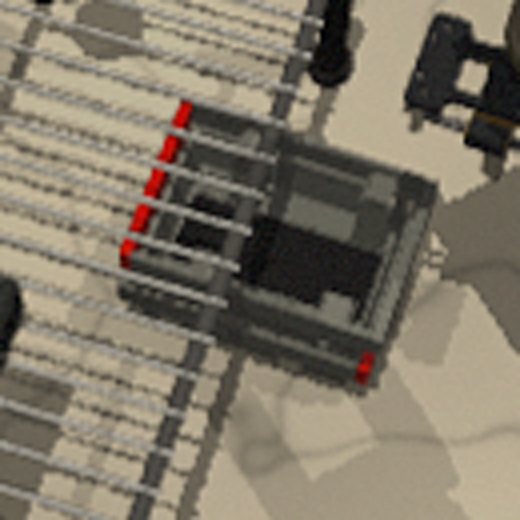

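Run:
```python
from h import *
import pickle;c=pickle.load(open('c11.pkl','rb'))
im=cv2.imread('pics/w11.png');cv2.imwrite('pics/w11c.png',cv2.resize(im[10:285,395:475],(232*2,800*1)[:2],interpolation=2)[:600] if 0 else np.hstack([cv2.resize(im[10:90,395:475],(400,400),interpolation=2),cv2.resize(im[205:285,395:475],(400,400),interpolation=2)]))
y=np.radians(-3.9);ex=np.array([np.cos(y),np.sin(y),0]);ey=np.array([-ex[1],ex[0],0])
G=np.array([.4468,-.2372,.151]);L=np.array([.4503,-.2365,.08])
print('pred grey',proj(c,[G+a*ex+b*ey for b in(.07,-.07) for a in(-.005,.005)]).round(1).tolist())
print('pred red outer top',proj(c,[L+a*ex+b*ey for b in(.07,-.07) for a in(-.005,.005)]).round(1).tolist())
print('pred red outer bot',proj(c,[L-[0,0,.032]+a*ex+b*ey for b in(.07,-.07) for a in(-.005,)]).round(1).tolist())
```

```text
pred grey [[444.6, 14.2], [464.4, 14.0], [428.0, 275.9], [445.1, 275.9]]
pred red outer top [[421.1, 41.9], [436.1, 41.8], [410.5, 244.7], [423.9, 244.7]]
pred red outer bot [[411.7, 51.1], [403.0, 235.1]]
```

View pics/w11c.png

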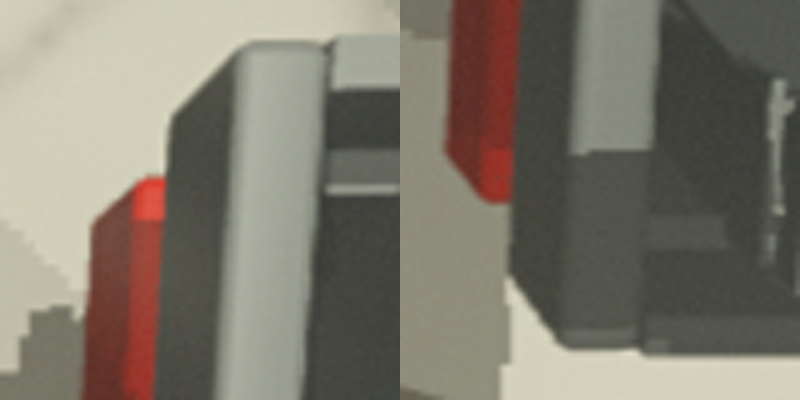

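Run:
```python
from h import *
c=calibration('scene')
y=np.radians(-3.9);ex=np.array([np.cos(y),np.sin(y),0]);ey=np.array([-ex[1],ex[0],0])
for z in (.141,.151,.161):
    G=np.array([.4468,-.2372,z]);print(z,((proj(c,[G+.2*ex+b*ey+a*ex for b in(-.07,.07) for a in (-.005,.005)])-[270,130])*4).round(0).tolist())
G=np.array([.4468,-.2372,.151]);print(((proj(c,[G+b*ey-.005*ex for b in(-.07,.07)])-[270,130])*4).round(0).tolist())
im=read_camera('top')[:,:,::-1];cv2.imwrite('pics/t12.png',im)
```

```text
0.141 [[190.0, 103.0], [178.0, 99.0], [126.0, 259.0], [114.0, 254.0]]
0.151 [[190.0, 97.0], [178.0, 93.0], [126.0, 253.0], [113.0, 249.0]]
0.161 [[190.0, 90.0], [178.0, 86.0], [125.0, 248.0], [113.0, 244.0]]
[[437.0, 178.0], [378.0, 339.0]]
```

View pics/t12.png

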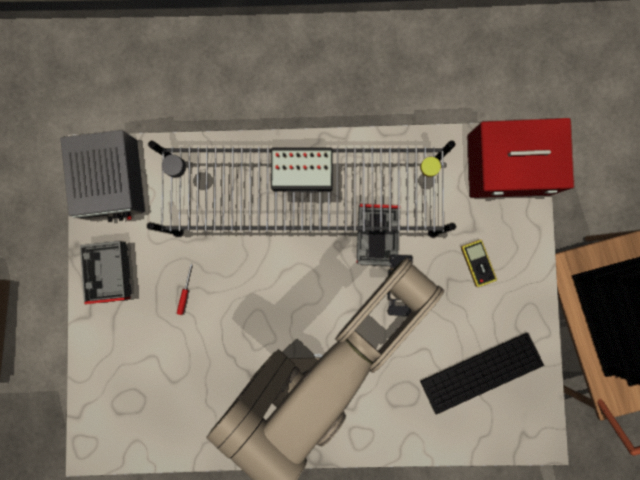

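```bash
python3 -c "
from plant import *
print(close_job(), read_state()['t'])"
```

```text
the job is handed in; nothing more can be done
the job is handed in; nothing more can be done
```

The empty tote is stacked turned end for end on the loaded one, and I handed the job in at about 21 s. No verdict came back.

**What I did:** I drew the empty tote out by its red end and set it down sideways on the bench between the totes. I took it again by the grey end, turned it so the red end points under the shelf, and lowered it in 1 mm steps. When it touched, it came down near end first with about 6 N at the wrist. I raised it slightly, levelled it, and opened the fingers once the wrist no longer carried its weight.

**Last checks before handing in:**
- **Height:** the gripper's height at release puts the undersides about 71 mm apart, which is right for the ledges.
- **Position:** the red end is over the loaded tote's grey end. The two totes line up in angle, and the upper one is offset about 4 to 5 mm lengthwise and about 1 mm sideways.
- **Everything else:** I saw no shift of the loaded tote or the other things on the bench in the pictures, and the gripper is clear of everything.

**What disagreed:** the scene camera put both ends of the upper tote about 2 pixels lower than predicted. The loaded tote showed a similar offset before contact, so I took it as calibration error rather than tilt. That camera alone does not confirm the height better than several millimetres.

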